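Lever up the heavy flap of a shielded sample well and hold it

TASK

With a fingertip push the prop's upright peg round so that the post swings right out from under the lever. Then press the paddle at the lever's long end all the way down onto its rubber stop, so that the short end raises the heavy flap of the sample well, and finish while still holding it down there with the flap up. Nothing needs gripping: do not lift the lever, do not touch the flap itself, leave the lever seated in its fork, and leave the other things on the bench where they stand.

Things in the scene. Friction and masses are not known exactly. Their poses are not given: they have to be found in the camera images.
- stand: Fixed apparatus on an aluminium base plate 450 x 160 x 8 mm. Origin on the bench (z = 0) right below the lever's pivot; +x along the lever to the well, z up, -y on the robot's side. The lever lies across the robot's view, well right, paddle left. In this frame (mm): notched fork round x 0, y 0, 50 wide, up to z 91; grey well x 100..200, y -70..70, up to z 73 (flap on top, up to z 89).
- stop (a point): Centre of the top of the black rubber stop below the paddle: 36 mm along the lever, 40 mm across, top 28 mm above the bench; 185 mm to -x of the stand's origin.
- lever: Loose steel lever, 0.4 kg, bar 22 mm wide, 10 mm thick, 300 mm long. Origin: centre of its cross pin (10 mm dia.), which lies loose in the fork's notches 80 mm above the bench. +x to the nose (85 mm away, below the flap's lip); paddle centre 190 mm to -x. Frame level at rest, though the bar then slopes up 0.22 rad to the paddle. Pressing to the stop turns it about 0.46 rad.
- paddle (a point): Centre of the top face of the flat ribbed paddle (52 x 50 mm, 10 mm thick) at the lever's long end; about 125 mm above the bench at rest, about 40 mm when the paddle is on its rubber stop. Pressing it down takes about 5 N (3 to 8 N).
- flap (a joint): Angle of the heavy steel flap (about 2.6 kg, plate 106 x 146 x 16 mm with a lip 60 mm wide, 34 mm long towards the lever), hinged on the well's far edge: 0 = shut, grows as it rises; about 0.29 rad with the paddle down on its stop. It falls shut when the lever is let go.
- flap_lip (a point): Outer end of the flap's lip, mid-thickness, 81 mm above the bench when shut; the lever's nose works on the lip's underside.
- prop (a joint): Angle of the prop, a flat arm on a vertical pivot at x -100, y -60 mm of the stand. At 0 the arm is square to the lever and its post stands below the lever, which can then sink only about 15 mm at the paddle. Grows clockwise seen from above, to its end stop at 1.5; beyond about 1.0 the post is clear. Starts within 0.3 of 0, turns stiffly (under 2 N at the peg), stays where left.
- prop_peg (a point): Top of the prop's upright round peg (14 mm dia., from 24 to 96 mm above the bench), on the arm's end 60 mm from the prop's pivot, on the side away from the lever. Pushing it round the pivot towards the paddle's end (-x of the stand) swings the post out towards the fork.
- prop_post (a point): Centre of the top of the prop's rubber-capped post, 24 mm dia., 88 mm above the bench, on the arm 60 mm from the prop's pivot, at the other end from the peg.
- small_bottle: Bystander: small white dropper bottle, 29 mm dia., 70 mm tall, standing near the well; origin under its centre.
- near_vial: Bystander: small capped vial, 28 mm dia., 50 mm tall, standing near the well; origin under its centre.
- tube: Bystander: 50 ml centrifuge tube with screw cap standing upright, 34 mm dia., 113 mm tall, beyond the lever; origin under its centre.
- tape: Bystander: roll of white tape lying flat, 62 mm dia., 19 mm high, on the left; origin under its centre.
- petri: Bystander: stack of petri dishes, 62 mm dia., 49 mm tall, on the right; origin under its centre.
- clear_beaker: Bystander: clear glass beaker, about 70 mm dia., 87 mm tall, on the right; origin under its centre.

How it is judged (in metres and radians):
On the way, in this order (a step that is already met when the one before it is completed fails the run):
1. the prop is swung aside (prop above 0.85 rad) (value of joint prop above 0.85 rad), for 0.2 s.
2. the paddle is pressed by the fingers and the flap is up (flap above 0.23 rad) (value of joint flap above 0.23 rad and contact force between the fingers and lever above 1 N), for 0.2 s.
At the end, for the whole second after the job is handed in: The fingers hold the paddle down with more than 1 N, its top lower than 55 mm above the bench, the flap is still and raised by more than 0.23 rad, the prop is aside (above 0.85 rad) and the lever's pin is within 12 mm of where it started, that is, in its fork (all of step 2 and velocity of joint flap below 0.1 rad/s and height (world z) of paddle below 0.055 m and value of joint prop above 0.85 rad and distance of lever from where it was at the start of the episode below 0.012 m); the arm keeps its last pose, push and grip.
It fails at once if the lever is lifted or knocked out of its fork (pin moved more than 12 mm) (distance of lever from where it was at the start of the episode above 0.012 m).
It fails at once if the long end of the lever is lifted (paddle top above 145 mm) (height (world z) of paddle above 0.145 m).
It fails at once if the robot touches the flap (contact force between any of the fingers, the arm and flap above 0.5 N).
It fails at once if another thing on the bench is moved by more than 20 mm (distance of any of small_bottle, near_vial, tube, tape, petri, clear_beaker from where it was at the start of the episode above 0.02 m).
It also fails if it takes over 45 s, if anything falls off the work surface, if the arm or the gripper's body presses on something with over 40 N, if the wrist force passes 120 N, or if a joint passes its speed limit or range.

ROBOT

A 6-joint arm with a two-finger parallel gripper is mounted at the origin on a cart in front of the work surface, level with it; the furniture and walls round the work are solid. World frame = base frame: x ahead of the robot, y to its left, z up, the work surface at z = 0. Lengths are in mm, angles in rad, forces in N, time in s.
With the tool pointing down it reaches from about 400 to 925 mm from the base axis. Payload 12.5 kg.
Tool frame: the origin (TCP) lies at the very end of the fingers, on their centre line; the grasp point (between the pads) lies 19 mm behind it; z points along the fingers, y is the line along which they close (so a half turn about z gives the same grasp; the last joint's range is limited). The gripper opens to 95 mm and grips with 3 to 60 N. Pads are 20 mm wide; open, the fingers measure 119 mm over their backs; the gripper's body (75 mm by 180 mm) begins 59 mm behind the grasp point.
Start: joints at [-1.339, 0.491, 1.559, -0, 1.092, -0.106], TCP at [207.156, -589.689, 214.661] pointing down, gripper open.
Joint ranges: [-3.1, 3.1], [-0.84, 2.19], [0.05, 2.79], [-1.13, 4.28], [0.06, 2.93], [-2.69, 2.69]. Speed limits (rad/s): [2.22, 2.22, 2.79, 3.14, 3.14, 3.14].

INTERFACE

Orientations are given as [roll, pitch, yaw] about the fixed x, y, z axes, in that order (R = Rz(yaw) Ry(pitch) Rx(roll)).
In Python, from cell import env gives the robot as it stands.
- The arm moves only by the tool send_path, called by a JSON object that holds its "name" and its "arguments", one argument or row to a line. Schema: {"type":"object","properties":{"steps":{"type":"array","items":{"type":"object","properties":{"dx":{"type":"number"},"dy":{"type":"number"},"dz":{"type":"number"},"yaw":{"type":"number"},"aperture":{"type":"number"}},"additionalProperties":false,"required":["aperture"]},"minItems":1,"maxItems":5},"only":{"type":"string"},"quiet":{"type":"boolean"},"lines":{"type":"string"}},"required":["steps"],"additionalProperties":false}. steps is a list of rows, 1 to 5 of them, each an object with the fields dx, dy, dz (the shift in fractions of the full range, 1 being 200 mm), yaw (a turn about the tool's z in shares of pi rad (1.0 is pi rad)), aperture (the opening from 0.0 (shut) to 1.0 (fully open)); a field left out counts as zero (the opening has to be given); each row is the pose to reach, as a shift and turn from the pose commanded when the call began, along the tool's axes at that moment; what a row does not reach only later rows make up. A row lasts 1/12 s, in which the tool goes at most 41.7 mm and 0.125 rad, less where a joint would pass 70% of its speed; a pose out of reach is approached as far as the arm can. The fingers move at their own pace and stop on an object; the grip force is fixed at half the most. Time passes only in rows, so rows that do not move let the fingers close. The tool returns the time, the measured TCP pose, the force, the opening and the grip force at its end. only (a regular expression) keeps the lines of the reply that match it, lines (a string "A,B") keeps lines A to B, and quiet returns only ok. A shift or turn number past 1, either way, is cut back to 1. Input that does not fit is refused with a message, and nothing moves.
- env.state(): the state, without advancing time (a new reading comes with each control period).
- env.read_camera(name): name is "scene" or "top" or "wrist"; returns (picture, depth): 384x512x3 uint8, red, green, blue; 384x512 float32, mm along the optical axis (not along the pixel's ray), 0 where there is no reading.
- env.camera_info(name): a dict with "vertical_fov" (degrees; the focal length in pixels is half the picture's height over the tangent of half this angle, whatever the lens; pixels are square), "cx", "cy" (the principal point, pixels), "origin" and "attitude" of the camera in the world. Camera axes: x right, y down, z forward; pixel columns grow to the right and rows downward; lengths in mm; the calibration is good to about 2 mm. A picture is of the moment at which its call begins: read the wrist's pose just before it. camera_info takes no time and is no camera call; for the wrist camera it gives the pose at the moment of the call.
- env.job_done(): hands the job in; it is judged then, once.
The state is a dict: "t": time; "joints": joint angles; "qvel": joint speeds; "tau": joint torques, N m; "eef_pos": TCP position; "tcp_rot": TCP orientation; "ft_force": force on the tool from outside, world axes, zero at the start; "moment": the same for the moment, N m; "opening": opening from 0.0 (shut) to 1.0 (fully open); "grip_force": force on a finger pad.
Only numpy, scipy, OpenCV 4.12 (cv2) and the standard library are available. Lean on these libraries where they do the work, as an engineer would, in place of code of your own. Each camera call takes 0.05 s, during which the arm holds its last target. There are 200 camera calls.

## Working session

There is one attempt and no reset: what is moved stays moved. The work goes in short steps, Python scripts to look and compute and a tool call to move; the robot and the scene stay as the last step left them, time stands still between calls to the robot, and variables do not carry over. Pictures are saved under pics/ and viewed, at most 10 in all, crops included, and the job is handed in when it is done.

```bash
mkdir -p pics; cat > h.py <<'E'
import numpy as np,cv2
from cell import env
from scipy.spatial.transform import Rotation as Ro
def cam(n):
    i=env.camera_info(n);f=192/np.tan(np.radians(i["vertical_fov"])/2);return i,f
def shot(n,name):
    i=cam(n);p,d=env.read_camera(n);cv2.imwrite(f"pics/{name}.png",p[:,:,::-1]);np.save(f"pics/{name}.npy",d);return p,d
def R(i):
    a=np.array(i["attitude"]);return a if a.shape==(3,3) else Ro.from_euler("xyz",a).as_matrix()
def world(n,u,v,z,info=None):
    i,f=info or cam(n);return np.array(i["origin"])+R(i)@np.array([(u-i["cx"])/f,(v-i["cy"])/f,1])*z
def atz(n,u,v,h):
    i,f=cam(n);o=np.array(i["origin"]);r=R(i)@np.array([(u-i["cx"])/f,(v-i["cy"])/f,1]);return o+r*(h-o[2])/r[2]
E
python3 - <<'E'
from h import *
for n in("scene","top"):
    print(cam(n)); shot(n,n+"0")
print(env.state())
a=cv2.imread("pics/top0.png");b=cv2.imread("pics/scene0.png")
cv2.imwrite("pics/top0b.png",cv2.resize(a,(800,600)));cv2.imwrite("pics/scene0b.png",cv2.resize(b,(800,600)))
E
```

```text
({'vertical_fov': 47.7174203017577, 'cx': 256.4606862236376, 'cy': 194.9792548969772, 'origin': array([-124.18417555, 1044.76320113,  656.1353139 ]), 'attitude': array([-1.97056635, -0.00444059, -2.56998674])}, np.float64(434.11696219363233))
({'vertical_fov': 51.77616738889082, 'cx': 252.17874771366934, 'cy': 195.6552898405966, 'origin': array([ 329.03305388,  -54.76106017, 1499.82063901]), 'attitude': array([-2.97407123, -0.00657764, -1.54799273])}, np.float64(395.6177749251833))
{'t': 0.1, 'joints': array([-1.33860842e+00,  4.91492032e-01,  1.55937809e+00, -5.60889082e-05,
        1.09171522e+00, -1.05597470e-01]), 'qvel': array([ 0.00061092, -0.0007673 , -0.00214289,  0.00131419,  0.00022533,
        0.00070716]), 'tau': array([ 1.55918689e-03, -6.13621259e+01, -2.58606005e+01,  6.93397759e-02,
        4.70073475e-02, -4.75655372e-05]), 'eef_pos': array([ 207.08429572, -589.46759544,  214.12827968]), 'tcp_rot': array([-3.14060026e+00, -5.51586644e-05,  3.37811228e-01]), 'ft_force': array([ 0.61538769, -0.08061134, -0.43515669]), 'moment': array([-0.00625486, -0.03636561, -0.01703972]), 'grip_force': 0.0, 'opening': 1.0027871979814684}
```

View pics/top0b.png

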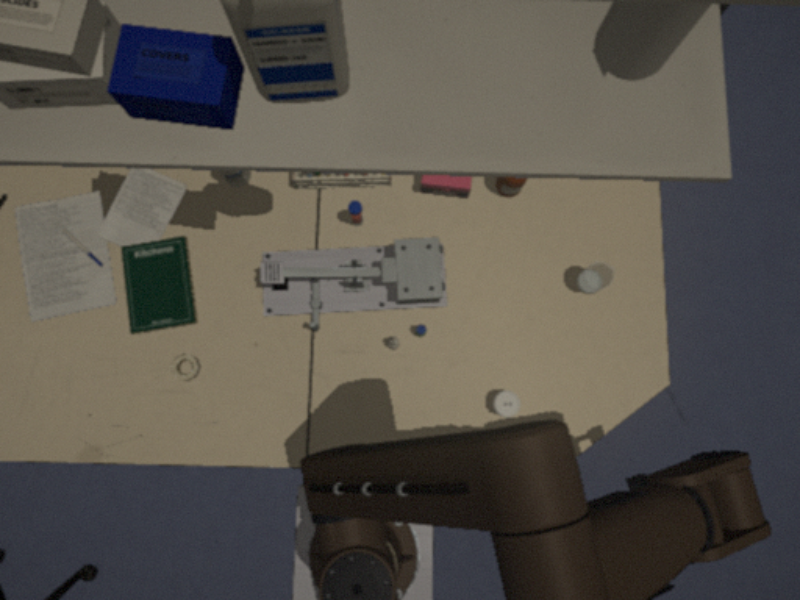

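View pics/scene0b.png

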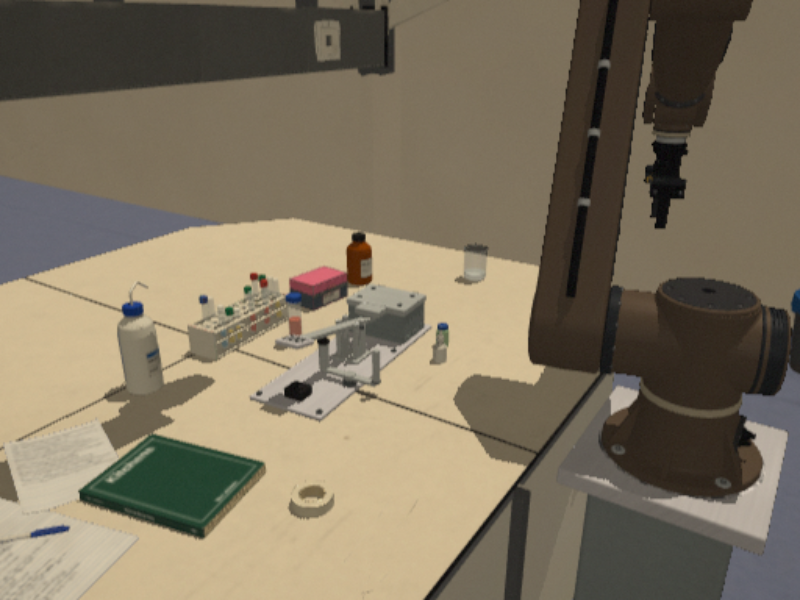

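Top view (800x600): the stand spans about (262..445, 240..315), with the paddle at (272,270), fork at (352,270), well at (418,268) and peg at (314,325). The vials stand at (392,342) and (421,330), and the tape at (187,366). I'll enlarge both views.

```bash
python3 - <<'E'
import cv2
a=cv2.imread("pics/top0.png")[140:230,155:295];cv2.imwrite("pics/tc.png",cv2.resize(a,None,fx=5.7,fy=5.7,interpolation=cv2.INTER_CUBIC))
b=cv2.imread("pics/scene0.png")[175:275,150:290];cv2.imwrite("pics/sc.png",cv2.resize(b,None,fx=5.7,fy=5.7,interpolation=cv2.INTER_CUBIC))
E
```

```text
(no output)
```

View pics/tc.png

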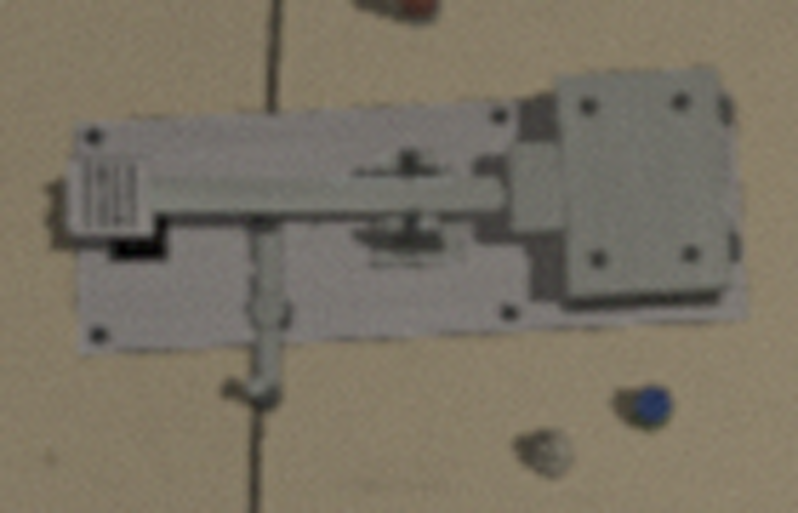

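View pics/sc.png

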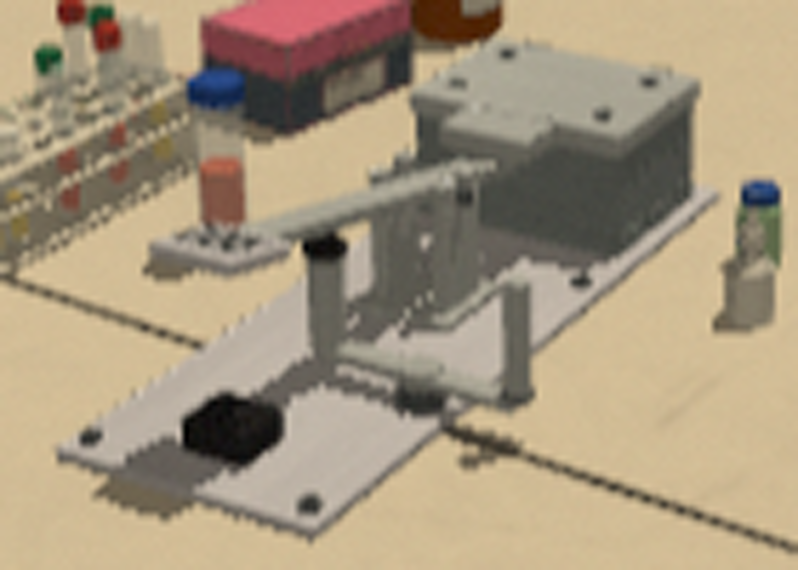

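Top crop (origin 155,140, scale 5.7): peg top is at about (265,385), paddle centre (112,198), plate corners (75,125), (80,352), (745,318), fork (405,193). Scene crop (origin 150,175): peg top is at (516,287), post top (325,248), paddle centre (224,247).

```bash
python3 - <<'E'
from h import *
T=lambda u,v:(155+(u+.5)/5.7-.5,140+(v+.5)/5.7-.5)
S=lambda u,v:(150+(u+.5)/5.7-.5,175+(v+.5)/5.7-.5)
def tri(a,b):
    A=[];B=[]
    for n,p in(("top",a),("scene",b)):
        i,f=cam(n);o=np.array(i["origin"]);r=world(n,*p,1)-o;r/=np.linalg.norm(r);P=np.eye(3)-np.outer(r,r);A.append(P);B.append(P@o)
    x=np.linalg.lstsq(np.vstack(A),np.hstack(B),rcond=None)[0];return x.round(1)
print("peg",tri(T(265,385),S(516,287)),atz("top",*T(265,385),96),atz("scene",*S(516,287),96))
print("paddle",tri(T(112,198),S(224,247)),atz("top",*T(112,198),125),atz("scene",*S(224,247),125))
print("post",atz("scene",*S(325,245),88))
for c in((75,125),(80,352),(745,318)):print("corner",atz("top",*T(*c),8))
print("corner scene",[atz("scene",*S(*c),8).round(1) for c in((62,457),(312,532),(715,197))])
for n,h,c in(("vial",50,(652,405)),("bot",70,(550,452))):print(n,atz("top",*T(*c),h))
print("stop",atz("scene",*S(235,412),28))
i=cam("wrist");print(i)
E
```

```text
peg [521.5 124.2  87.2] [520.57206757 123.27035819  96.        ] [511.18282093 138.47825911  96.        ]
paddle [631.7 220.2 119.7] [631.88161919 220.0484136  125.        ] [622.40357906 228.19596794 125.        ]
post [631.76313338 140.45877433  88.        ]
corner [707.79262082 271.37648585   8.        ]
corner [551.89235163 258.93214141   8.        ]
corner [ 585.58238998 -185.47808712    8.        ]
corner scene [array([694.9, 278.5,   8. ]), array([544.7, 263.9,   8. ]), array([ 577.8, -174.2,    8. ])]
vial [ 519.72049125 -122.01219926   50.        ]
bot [485.39710985 -56.60942527  70.        ]
stop [627.69234537 221.8821208   28.        ]
({'vertical_fov': 68.25831403551322, 'cx': 258.47215463235335, 'cy': 193.89905740379334, 'origin': array([ 277.63442465, -564.5980365 ,  383.73571861]), 'attitude': array([ 2.87501328e+00,  1.43874497e-03, -1.23230625e+00])}, np.float64(283.27219536601507))
```

Careful with the scale: shifts go in shares of 200 mm and turns go in shares of pi rad. That gives: 179 mm / 200 = 0.895, -138 mm / 200 = -0.69, 0.262 rad / 3.1416 = 0.0834.

```bash
cat >> h.py <<'E'
def to(x,y,z):
    s=env.state();r=Ro.from_euler("xyz",s["tcp_rot"]).as_matrix();print((r.T@(np.array([x,y,z])-s["eef_pos"])).round(1), s["eef_pos"].round(1),s["tcp_rot"].round(3),s["ft_force"].round(1),s["t"])
E
```

{"name": "send_path", "arguments": {
  "steps": [
    {"dx":0.18,"dy":-0.14,"yaw":0.0318,"aperture":0},
    {"dx":0.36,"dy":-0.275,"yaw":0.0637,"aperture":0},
    {"dx":0.535,"dy":-0.415,"yaw":0.0834,"aperture":0},
    {"dx":0.715,"dy":-0.55,"yaw":0.0834,"aperture":0},
    {"dx":0.895,"dy":-0.69,"yaw":0.0834,"aperture":0}
  ]
}}

```text
t: 0.52
eef_pos: [321.2, -413.2, 214.4]
tcp_rot: [-3.141, 0.0, 0.075]
ft_force: [1.4, 0.0, 0.5]
opening: 0.705
grip_force: 0.0
```

```bash
python3 -c "
from h import *
to(430,-200,214);to(515,-5,214);to(520,80,214)"
```

```text
[ 124.4 -204.5    0.5] [ 321.2 -413.2  214.4] [-3.141  0.     0.075] [1.4 0.  0.5] 0.5167
[ 223.8 -392.6    0.5] [ 321.2 -413.2  214.4] [-3.141  0.     0.075] [1.4 0.  0.5] 0.5167
[ 235.1 -477.     0.5] [ 321.2 -413.2  214.4] [-3.141  0.     0.075] [1.4 0.  0.5] 0.5167
```

Scaled: -175 mm / 200 = -0.875, -140 mm / 200 = -0.7.

{"name": "send_path", "arguments": {
  "steps": [
    {"dx":0.11,"dy":-0.175,"aperture":0},
    {"dx":0.22,"dy":-0.35,"aperture":0},
    {"dx":0.325,"dy":-0.525,"aperture":0},
    {"dx":0.43,"dy":-0.7,"aperture":0},
    {"dx":0.535,"dy":-0.875,"aperture":0}
  ]
}}

```text
t: 0.93
eef_pos: [414.5, -230.5, 214.6]
tcp_rot: [-3.142, 0.0, 0.076]
ft_force: [0.6, -0.9, -0.0]
opening: 0.356
grip_force: 0.0
```

{"name": "send_path", "arguments": {
  "steps": [
    {"dx":0.1,"dy":-0.175,"aperture":0},
    {"dx":0.2,"dy":-0.35,"aperture":0},
    {"dx":0.3,"dy":-0.525,"aperture":0},
    {"dx":0.4,"dy":-0.7,"aperture":0},
    {"dx":0.475,"dy":-0.875,"aperture":0}
  ]
}}

```text
t: 1.35
eef_pos: [496.4, -48.7, 214.5]
tcp_rot: [3.142, -0.0, 0.076]
ft_force: [0.3, -0.8, -0.5]
opening: 0.022
grip_force: 0.0
```

{"name": "send_path", "arguments": {
  "steps": [
    {"dx":0.025,"dy":-0.15,"aperture":0},
    {"dx":0.05,"dy":-0.3,"aperture":0},
    {"dx":0.06,"dy":-0.45,"aperture":0},
    {"dx":0.06,"dy":-0.5,"aperture":0},
    {"dx":0.06,"dy":-0.5,"aperture":0}
  ]
}}

```text
t: 1.77
eef_pos: [499.6, 51.7, 214.4]
tcp_rot: [-3.142, 0.001, 0.079]
ft_force: [0.3, -1.0, 0.4]
opening: 0.003
grip_force: 0.0
```

```bash
python3 -c "
from h import *
to(520,80,60)
shot('wrist','w0');print(cam('wrist'))
to(520,80,60)
p=cv2.imread('pics/w0.png');cv2.imwrite('pics/w0b.png',cv2.resize(p,(800,600)))"
```

```text
[ 22.6 -26.6 154.4] [499.6  51.7 214.4] [-3.142e+00  1.000e-03  7.900e-02] [ 0.3 -1.   0.4] 1.7667
({'vertical_fov': 68.25831403551322, 'cx': 258.47215463235335, 'cy': 193.89905740379334, 'origin': array([574.30780383,  56.67553946, 384.0401511 ]), 'attitude': array([ 2.87442938e+00,  1.53390010e-04, -1.49215835e+00])}, np.float64(283.27219536601507))
[ 22.5 -28.  154.4] [499.8  50.4 214.5] [3.141 0.    0.078] [ 0.1  0.  -0. ] 1.8167
```

View pics/w0b.png

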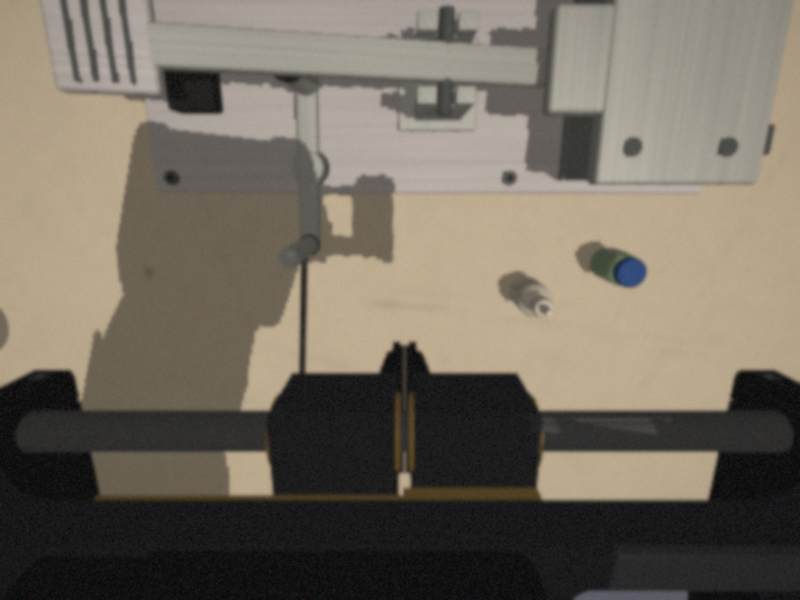

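The wrist view shows the peg top at (291,256), the paddle at top-left, centre about (100,40), and the fingertips at (404,350).

```bash
python3 -c "
from h import *
P=lambda u,v:((u+.5)*.64-.5,(v+.5)*.64-.5)
print(atz('wrist',*P(291,256),96),atz('wrist',*P(309,244),24),atz('wrist',*P(105,40),125),atz('wrist',*P(447,60),85))
i=cam('wrist')
d=np.load('pics/w0.npy')
for p in((291,256),(105,40)):
  u,v=map(int,P(*p)); print(world('wrist',u,v,np.median(d[v-1:v+2,u-1:u+2])))
"
```

```text
[521.89471012 126.99460927  96.        ] [519.80058101 130.08308743  24.        ] [633.34885144 217.96855004 125.        ] [647.84039107  36.34102113  85.        ]
[522.54539064 127.09972747  95.85183457]
[633.85976094 218.5077479  124.11136452]
```

Scaled: 150 mm / 200 = 0.75, 120 mm / 200 = 0.6.

{"name": "send_path", "arguments": {
  "steps": [
    {"dx":0.1,"dy":-0.165,"aperture":0},
    {"dx":0.1,"dy":-0.165,"dz":0.2,"aperture":0},
    {"dx":0.1,"dy":-0.165,"dz":0.4,"aperture":0},
    {"dx":0.1,"dy":-0.165,"dz":0.6,"aperture":0},
    {"dx":0.1,"dy":-0.165,"dz":0.75,"aperture":0}
  ]
}}

```text
t: 2.23
eef_pos: [516.8, 82.8, 62.1]
tcp_rot: [3.141, 0.002, 0.075]
ft_force: [1.4, 0.2, -0.1]
opening: 0.001
grip_force: 0.0
```

{"name": "send_path", "arguments": {
  "steps": [
    {"aperture":0},
    {"dx":0.005,"dy":-0.035,"aperture":0},
    {"dx":0.005,"dy":-0.07,"aperture":0},
    {"dx":0.005,"dy":-0.105,"aperture":0},
    {"dx":0.01,"dy":-0.145,"aperture":0}
  ]
}}

```text
t: 2.65
eef_pos: [518.0, 114.1, 66.5]
tcp_rot: [3.142, -0.003, 0.076]
ft_force: [0.3, -0.0, -0.2]
opening: 0.002
grip_force: 0.1
```

```bash
python3 -c "
from h import *
to(517,120,62);to(519,140,62);to(527,158,62)"
```

```text
[-0.5 -6.   4.5] [518.  114.1  66.5] [ 3.142e+00 -3.000e-03  7.600e-02] [ 0.3 -0.  -0.2] 2.65
[  3.  -25.8   4.5] [518.  114.1  66.5] [ 3.142e+00 -3.000e-03  7.600e-02] [ 0.3 -0.  -0.2] 2.65
[ 12.3 -43.1   4.5] [518.  114.1  66.5] [ 3.142e+00 -3.000e-03  7.600e-02] [ 0.3 -0.  -0.2] 2.65
```

Scaled: -32 mm / 200 = -0.16, -26 mm / 200 = -0.13.

{"name": "send_path", "arguments": {
  "steps": [
    {"dx":0.005,"dy":-0.035,"aperture":0},
    {"dx":0.01,"dy":-0.07,"aperture":0},
    {"dx":0.015,"dy":-0.1,"aperture":0},
    {"dx":0.02,"dy":-0.13,"aperture":0},
    {"dx":0.03,"dy":-0.16,"aperture":0}
  ]
}}

```text
t: 3.07
eef_pos: [521.6, 146.1, 65.0]
tcp_rot: [3.141, -0.002, 0.076]
ft_force: [5.9, -9.2, 2.0]
opening: 0.003
grip_force: 4.6
```

```bash
python3 -c "
from h import *
to(527,158,64);to(535,172,64);to(541,178,64)
shot('wrist','w1');print(cam('wrist')[0]['origin'])
p=cv2.imread('pics/w1.png');cv2.imwrite('pics/w1b.png',cv2.resize(p,(800,600)))"
```

```text
[  6.2 -11.4   1. ] [521.6 146.1  65. ] [ 3.141e+00 -2.000e-03  7.600e-02] [ 5.9 -9.2  2. ] 3.0667
[ 15.3 -24.8   1. ] [521.6 146.1  65. ] [ 3.141e+00 -2.000e-03  7.600e-02] [ 5.9 -9.2  2. ] 3.0667
[ 21.7 -30.3   1. ] [521.6 146.1  65. ] [ 3.141e+00 -2.000e-03  7.600e-02] [ 5.9 -9.2  2. ] 3.0667
[596.06157071 153.05991873 234.70181705]
```

View pics/w1b.png

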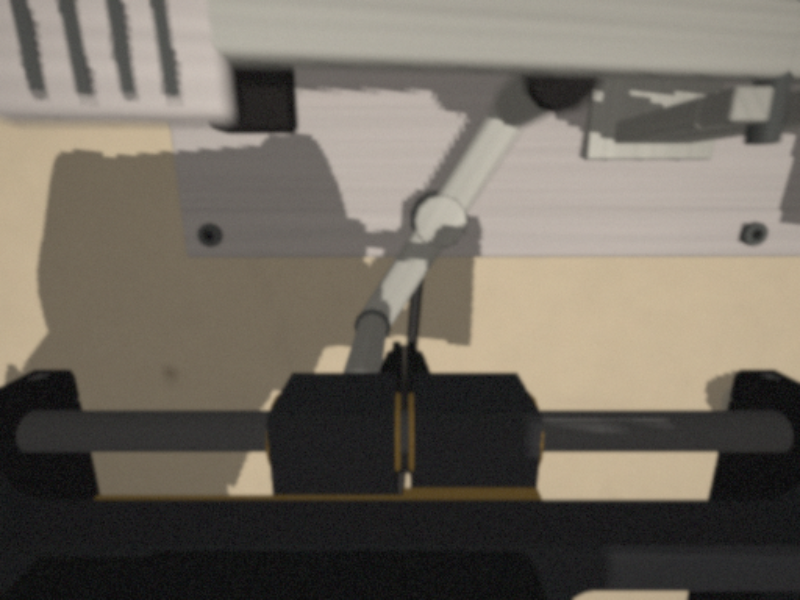

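The peg sits at (370,325) to the left of the fingertips. The prop has turned to about 0.6 rad and the post is on its way out at (550,90). Continuing.

Scaled: -25 mm / 200 = -0.125, -22 mm / 200 = -0.11.

{"name": "send_path", "arguments": {
  "steps": [
    {"dx":0.015,"dy":-0.03,"aperture":0},
    {"dx":0.03,"dy":-0.06,"aperture":0},
    {"dx":0.045,"dy":-0.09,"aperture":0},
    {"dx":0.06,"dy":-0.11,"aperture":0},
    {"dx":0.075,"dy":-0.125,"aperture":0}
  ]
}}

```text
t: 3.53
eef_pos: [533.8, 172.1, 64.4]
tcp_rot: [3.141, 0.001, 0.076]
ft_force: [-1.3, -1.3, -0.4]
opening: 0.007
grip_force: 0.5
```

{"name": "send_path", "arguments": {
  "steps": [
    {"dx":0.015,"dy":-0.015,"aperture":0},
    {"dx":0.03,"dy":-0.03,"aperture":0},
    {"dx":0.045,"dy":-0.04,"aperture":0},
    {"dx":0.06,"dy":-0.045,"aperture":0},
    {"dx":0.06,"dy":-0.045,"aperture":0}
  ]
}}

```text
t: 3.95
eef_pos: [545.6, 182.1, 64.6]
tcp_rot: [-3.142, -0.0, 0.076]
ft_force: [-0.0, -0.3, 0.0]
opening: 0.002
grip_force: 0.0
```

```bash
python3 -c "
from h import *
to(541,178,64)
shot('wrist','w2')
p=cv2.imread('pics/w2.png');cv2.imwrite('pics/w2b.png',cv2.resize(p,(800,600)))"
```

```text
[-4.9  3.7  0.6] [545.6 182.1  64.6] [-3.142 -0.     0.076] [-0.  -0.3  0. ] 3.95
```

View pics/w2b.png

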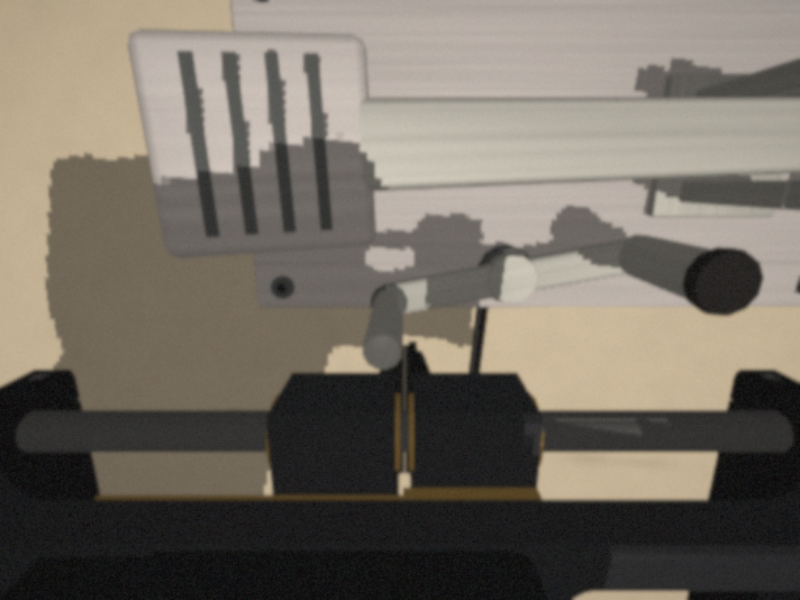

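The prop is now at about 1.35 rad and the post at (722,282) is clear of the lever. The paddle centre is at about (260,143).

```bash
python3 -c "
from h import *
P=lambda u,v:((u+.5)*.64-.5,(v+.5)*.64-.5)
print(atz('wrist',*P(260,143),125))
for p in((150,45),(350,50),(175,240),(360,235),(260,143)):
  d=np.load('pics/w2.npy');u,v=map(int,P(*p)); print(world('wrist',u,v,np.median(d[v-1:v+2,u-1:u+2])).round(1))
"
```

```text
[626.07209513 222.13905581 125.        ]
[644.  244.5 128.6]
[648.6 203.1 119.7]
[602.7 241.4 129.1]
[606.  198.4 119.8]
[626.2 222.5 124. ]
```

{"name": "send_path", "arguments": {
  "steps": [
    {"dx":-0.05,"dy":0.03,"aperture":0},
    {"dx":-0.05,"dy":0.03,"dz":-0.15,"aperture":0},
    {"dx":-0.05,"dy":0.03,"dz":-0.3,"aperture":0},
    {"dx":-0.05,"dy":0.03,"dz":-0.5,"aperture":0},
    {"dx":-0.05,"dy":0.03,"dz":-0.5,"aperture":0}
  ]
}}

```text
t: 4.42
eef_pos: [538.1, 175.4, 171.1]
tcp_rot: [-3.14, -0.01, 0.076]
ft_force: [0.1, 0.8, 0.4]
opening: 0.004
grip_force: 0.0
```

```bash
python3 -c "
from h import *
to(633,219,165);to(633,219,130)"
```

```text
[ 97.9 -36.3   7. ] [538.1 175.4 171.1] [-3.14  -0.01   0.076] [0.1 0.8 0.4] 4.4167
[ 97.5 -36.2  42. ] [538.1 175.4 171.1] [-3.14  -0.01   0.076] [0.1 0.8 0.4] 4.4167
```

Scaled: 92 mm / 200 = 0.46, 60 mm / 200 = 0.3.

{"name": "send_path", "arguments": {
  "steps": [
    {"dx":0.15,"dy":-0.06,"aperture":0},
    {"dx":0.3,"dy":-0.12,"aperture":0},
    {"dx":0.46,"dy":-0.18,"aperture":0},
    {"dx":0.46,"dy":-0.18,"dz":0.05,"aperture":0},
    {"dx":0.46,"dy":-0.18,"dz":0.1,"aperture":0}
  ]
}}

```text
t: 4.83
eef_pos: [625.4, 218.2, 143.8]
tcp_rot: [-3.142, -0.001, 0.076]
ft_force: [0.1, -0.3, -1.3]
opening: 0.007
grip_force: 0.0
```

{"name": "send_path", "arguments": {
  "steps": [
    {"dz":0.04,"aperture":0},
    {"dz":0.08,"aperture":0},
    {"dz":0.12,"aperture":0},
    {"dz":0.16,"aperture":0},
    {"dz":0.2,"aperture":0}
  ]
}}

```text
t: 5.25
eef_pos: [624.6, 218.2, 105.0]
tcp_rot: [-3.141, -0.002, 0.075]
ft_force: [-0.7, 3.7, 7.4]
opening: 0.009
grip_force: 3.2
```

{"name": "send_path", "arguments": {
  "steps": [
    {"dz":0.04,"aperture":0},
    {"dz":0.08,"aperture":0},
    {"dz":0.12,"aperture":0},
    {"dz":0.16,"aperture":0},
    {"dz":0.19,"aperture":0}
  ]
}}

```text
t: 5.67
eef_pos: [624.9, 218.2, 67.0]
tcp_rot: [-3.141, -0.002, 0.076]
ft_force: [1.5, 2.1, 8.0]
opening: 0.001
grip_force: 3.7
```

Scaled: 22 mm / 200 = 0.11, 20 mm / 200 = 0.1.

{"name": "send_path", "arguments": {
  "steps": [
    {"dz":0.03,"aperture":0},
    {"dz":0.055,"aperture":0},
    {"dz":0.08,"aperture":0},
    {"dz":0.1,"aperture":0},
    {"dz":0.11,"aperture":0}
  ]
}}

```text
t: 6.08
eef_pos: [625.2, 217.2, 45.2]
tcp_rot: [3.141, -0.002, 0.076]
ft_force: [0.8, -2.6, 7.8]
opening: 0.005
grip_force: 3.4
```

{"name": "send_path", "arguments": {
  "steps": [
    {"dz":0.01,"aperture":0},
    {"dz":0.015,"aperture":0},
    {"dz":0.015,"aperture":0},
    {"dz":0.015,"aperture":0},
    {"dz":0.015,"aperture":0}
  ]
}}

```text
t: 6.5
eef_pos: [625.4, 217.2, 44.1]
tcp_rot: [3.141, -0.004, 0.076]
ft_force: [-1.9, -4.1, 20.1]
opening: 0.007
grip_force: 9.1
```

Scaled: 1 mm / 200 = 0.005.

{"name": "send_path", "arguments": {
  "steps": [
    {"dz":0.005,"aperture":0},
    {"dz":0.005,"aperture":0},
    {"dz":0.005,"aperture":0},
    {"dz":0.005,"aperture":0},
    {"dz":0.005,"aperture":0}
  ]
}}

```text
t: 6.92
eef_pos: [625.5, 217.2, 43.9]
tcp_rot: [3.141, -0.004, 0.076]
ft_force: [-5.2, -5.1, 26.8]
opening: 0.002
grip_force: 12.7
```

```bash
python3 -c "
from h import *
shot('scene','s1')
p=cv2.imread('pics/s1.png')[150:285,130:310];cv2.imwrite('pics/s1b.png',cv2.resize(p,None,fx=4.4,fy=4.4,interpolation=cv2.INTER_CUBIC))
to(626,217,43)"
```

```text
[0.5 0.3 0.9] [625.5 217.2  43.9] [ 3.141 -0.004  0.076] [-5.2 -5.2 27.7] 6.9667
```

View pics/s1b.png

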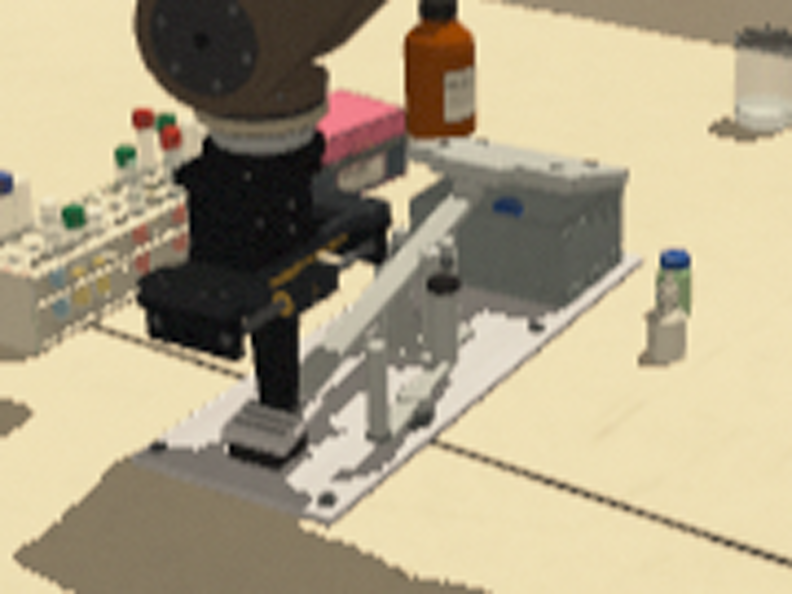

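The paddle at (265,430) is down on its stop. The flap is raised at (500,170), the prop is aside with its post at (440,285), and the lever is seated.

```bash
python3 -c "
from cell import env
print(env.state()['ft_force'],env.job_done())"
```

```text
the job is handed in; nothing more can be done
[-5.21174371 -5.22339077 27.70474371] None
```

I swung the prop aside to about 1.35 rad and pressed the paddle down onto its stop with about 28 N. The job is handed in with the flap up and the lever still seated in its fork; the judge returned no verdict.

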